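# Lock the last spring hold-down onto a fence panel

## Robot

A 6-joint arm with a two-finger parallel gripper is mounted at the origin on the work surface. World frame = base frame: x ahead of the robot, y to its left, z up, the work surface at z = 0. Lengths are in m, angles in rad, forces in N, time in s.
With the tool pointing down it reaches from about 0.375 to 0.9 m from the base axis. Payload 3.1 kg.
Tool frame: the origin (TCP) lies between the finger pads; the fingertips stand 8 mm ahead of it and the grasp point (between the pads) lies 11 mm behind it; z points along the fingers, y is the line along which they close (so a half turn about z gives the same grasp; the last joint's range is limited). The gripper opens to 85 mm and grips with 20 to 120 N. Pads are 22 mm wide; open, the fingers measure 114 mm over their backs; the gripper's body (76 mm by 85 mm) begins 54 mm behind the grasp point. The pads swing forward as they close: fully open they stand 13 mm farther back than shut.
Start: joints at [-1.486, 0.527, 1.433, -0, 1.181, -0.178], TCP at [0.162, -0.604, 0.239] pointing down, gripper open.
Joint ranges: [-3.08, 3.08], [-0.75, 2.2], [0.22, 2.44], [-1.43, 4.57], [0, 2.65], [-2.85, 2.85]. Speed limits (rad/s): [2.79, 2.79, 3.14, 3.14, 3.14, 3.14].

## Interface

Orientations are given as a rotation vector (axis times angle).
In Python, from workcell import ctrl gives the robot as it stands. The module is installed in compiled form; this text tells all that it offers.
- The arm moves only by the tool jog_arm, never from a script. Its argument "rows" is text: rows parted by semicolons, each of 6 numbers parted by spaces: the shift along the tool's x, y, z in cm, then the turn, a rotation vector about the tool's x, y, z in rad. In form: x y z wx wy wz; .... A call has 1 to 5 rows; each row shifts and turns the commanded pose from where the row before left it, along the tool's axes as they then stand; what a row does not reach is not made up. A row lasts 1/8 s, in which the tool goes at most 62.5 mm and 10.7 degrees, less where a joint would pass 70% of its speed; a pose out of reach is approached as far as the arm can. A call is refused whole if a number of a shift passes 6.25 or a number of a turn 0.188, either way. A call with a gripper value outside its range is refused whole. "gripper" is the finger opening in cm, from 0 to 8.54, set as the call begins (left out, the last holds). The fingers move at their own pace and stop on an object; "squeeze" is the grip in N (left out, the last holds). Time passes only in rows, so rows that do not move let the fingers close. It gives the time, the measured TCP pose, the force, the opening and the grip force at its end, in the units of the state.
- ctrl.get_state(): the state, without advancing time (a new reading comes with each control period).
- ctrl.capture(name): name is "scene" or "top" or "wrist"; returns the picture (480x640x3 uint8, blue, green, red); there is no depth.
- ctrl.camera_params(name): a dict with "fx", "fy", "cx", "cy" (pixels), "k1" (the pictures are not rectified: a ray, as slopes to the right and down, at radius r is drawn at 1 + k1 r^2 times it, then the intrinsics apply), "R" (3x3) and "t" (3): a world point X has camera coordinates R X + t. Camera axes: x right, y down, z forward; pixel columns grow to the right and rows downward; lengths in m; the calibration is good to about 2 mm. A picture is of the moment at which its call begins: read the wrist's pose just before it. camera_params takes no time and is no camera call; for the wrist camera it gives the pose at the moment of the call.
- ctrl.sign_off(): hands the job in; it is judged then, once.
The state is a dict: "t": time; "joint_pos": joint angles; "qd": joint speeds; "effort": joint torques, N m; "tcp_pos": TCP position; "orientation": TCP orientation; "contact_force": force on the tool from outside, world axes, zero at the start; "torque": the same for the moment, N m; "width": finger opening in m; "grasp_force": force on a finger pad.
Only numpy, scipy, OpenCV 4.12 (cv2) and the standard library are available. Lean on these libraries where they do the work, as an engineer would, in place of code of your own. Each camera call takes 0.05 s, during which the arm holds its last target. There are 200 camera calls.

## Task

Take the orange-handled spring hold-down from its rack, put its T-head down through the empty slot in the middle of the fence panel's near rail, press it down against its spring and give it a quarter turn, so that it holds the rail down, handle square across it, like the two already locked at the rail's ends. The panel was laid into the fixture by eye, so find the slot by sight or by feel, with a light touch, and never force the hold-down. Let go of it standing upright and locked, and leave everything else on the bench as it is.

Things in the scene. Friction and masses are not known exactly. Their poses are not given: they have to be found in the camera images.
- holddown: Loose spring hold-down to fit, 85 mm tall, 0.2 to 0.3 kg. Origin: centre of the underside of its steel T-head; z runs up the stem, x along head and handle (parallel). Head 42 mm long (x), 14 wide, 8 thick (z 0 to 8); stem 12 mm in diameter. At the start it hangs by its collar in the rack, head lengthwise in the gap: lift it straight up.
- handle (a point): Middle of the hold-down's orange handle, 68 mm above its origin: an upright flat tab 46 mm long (along its x), 12 mm thick (its y), 34 mm tall. Grip it across the 12 mm. Axes as the hold-down's.
- flange (a point): Underside of the spring collar that slides on the hold-down's stem, here when free: z 18 mm of the hold-down. Steel flange 36 mm in diameter, 5 mm thick, under a 25 mm brass cup (top at z 37 mm). It can be pushed 10 mm up the stem towards the handle: 4 N to start it, 1.2 N more per mm, solid at 10 mm (16 N). The point moves with the collar.
- rack: Grey open-top steel rack, 200 mm long (its x axis), 70 mm wide, 50 mm high, origin at the centre of its underside. Two bars along x, 20 mm apart, tops at z 50 mm, carry the hold-down and the spare pin by their flanges.
- fixture: Fixed blue clamping fixture; origin on the bench under the middle of its near T-slot beam; y along that beam and the panel's near rail, x across it towards the pickets. Beam 80 x 400 mm: channel floor z 10 mm, channel 50 mm wide up to z 28, two lips with a 22 mm gap from z 28 to 36. On it lies the near rail, a bare flat bar 50 x 6 mm, top z 42. The panel is heavy and does not shift.
- slot_mark (a point): Fixture's centre mark, at the rail top's level (x 0, y 0, z 42 mm of the fixture; axes as the fixture's). The empty slot in the rail is 46 mm long (along the rail), 18 mm wide. Across the rail it is centred on this point; along the rail its centre lies anywhere up to 15 mm either way and is not measured. The head, handle along the rail, has 2 mm to spare at each end.
- under_lip (a point): Level of the lips' underside (z 28 mm of the fixture, under the mark). The head turns only when wholly below it: hold-down's origin under z 20 mm, collar pushed up over 4 mm (9 N or more). There it turns freely either way under the spring's friction; nothing stops it at 90 degrees. Let go when square across, the spring draws the head up under the lips (origin at z 20 mm).
- locked_left (a point): Handle top of one of two hold-downs already locked on the same rail, 140 mm either side of the empty slot; they shift with it. This point is 140 mm from the mark towards +y, 104 mm above the bench, handles across the rail. Leave them.
- spare: Spare dark steel stop pin, round knob and flange, 48 mm tall, hanging in the same rack 90 mm or more from the hold-down. Leave it.
- hammer: Hammer lying on the bench; leave it.
- brush: Brush lying on the bench; leave it.
- magnet: Red magnetic welding square, 100 x 100 x 14 mm; leave it.
- tin: Blue tin of paste with a yellow lid, 80 mm in diameter, 52 mm tall; leave it.
- offcut: Steel bar offcut 110 x 16 x 16 mm; leave it.
- square: Steel try square, 200 mm long; leave it.
Things that resemble listed ones, but are neither listed nor needed, are in the scene too. Of the things that look like the holddown, the middle-sized one is meant.

How it is judged:
By the outcome, as a careful person would: the job done as asked, in the order asked, and still so for the second after the job is handed in, with the robot touching nothing.
It also fails if it takes over 67 s, if anything falls off the work surface, if the arm or the gripper's body presses on something with over 40 N, if the wrist force passes 120 N, or if a joint passes its speed limit or range.

## Working session

There is one attempt and no reset: what is moved stays moved. The work goes in short steps, Python scripts to look and compute and a tool call to move; the robot and the scene stay as the last step left them, time stands still between calls to the robot, and variables do not carry over. Pictures are saved under pics/ and viewed, at most 10 in all, crops included, and the job is handed in when it is done.

Besides the shell and the picture viewer there is one more tool, called after "Request:" as name(argument=value, ...) on one line, values as JSON. jog_arm: Moves the arm, as the interface text tells. Its arguments: {"type":"object","properties":{"rows":{"type":"string"},"gripper":{"type":"number"},"squeeze":{"type":"number"}},"required":["rows"]}

```bash
mkdir -p pics
cat > h.py <<'E'
import numpy as np, cv2
from workcell import ctrl
from scipy.spatial.transform import Rotation as Ro
def ray(p,uv):
    d=np.array([[(uv[0]-p['cx'])/p['fx'],(uv[1]-p['cy'])/p['fy']]])
    d=d[0]; s=d.copy()
    for _ in range(20): s=d/(1+p['k1']*(s@s))
    R=np.array(p['R']);t=np.array(p['t'])
    return -R.T@t, R.T@np.array([s[0],s[1],1])
def onz(p,uv,z):
    o,d=ray(p,uv); return o+d*(z-o[2])/d[2]
def tri(p1,a,p2,b):
    o1,d1=ray(p1,a);o2,d2=ray(p2,b)
    s=np.linalg.lstsq(np.c_[d1,-d2],o2-o1,rcond=None)[0]
    x,y=o1+s[0]*d1,o2+s[1]*d2
    return (x+y)/2,np.linalg.norm(x-y)
def proj(p,X):
    c=np.array(p['R'])@np.array(X)+np.array(p['t']); s=c[:2]/c[2]; s=s*(1+p['k1']*(s@s))
    return np.array([p['fx']*s[0]+p['cx'],p['fy']*s[1]+p['cy']])
E
python3 - <<'E'
from h import *
for n in ('scene','top'):
    cv2.imwrite(f'pics/{n}0.png',ctrl.capture(n)); p=ctrl.camera_params(n); print(n,p['fx'],p['k1'],-np.array(p['R']).T@np.array(p['t']))
s=ctrl.get_state();print(s)
E
```

```text
scene 521.7811111338949 0.052903835811601053 [1.23634592 0.1834701  0.99072885]
top 599.8671116863306 0.0014447373262467843 [ 0.30343136 -0.0132206   1.82109893]
{'t': 0.1, 'joint_pos': array([-1.48649055e+00,  5.28410445e-01,  1.43374936e+00,  1.74329984e-06,
        1.18140280e+00, -1.78483968e-01]), 'qd': array([-0.00029821,  0.0003728 , -0.00241632,  0.00060843,  0.00078474,
       -0.00036529]), 'effort': array([-2.39235997e-04, -4.43303990e+01, -1.78585643e+01, -2.30631886e-04,
        3.91130816e-03,  1.49078386e-05]), 'tcp_pos': array([ 0.16234559, -0.60290906,  0.23841646]), 'orientation': array([-3.11256186e+00, -4.11343586e-01, -1.48095024e-04]), 'contact_force': array([ 0.24978827, -0.46825402, -0.11493472]), 'torque': array([-0.0039084 ,  0.03369473, -0.04923734]), 'grasp_force': 0.0, 'width': 0.08534226646373716}
```

View pics/scene0.png

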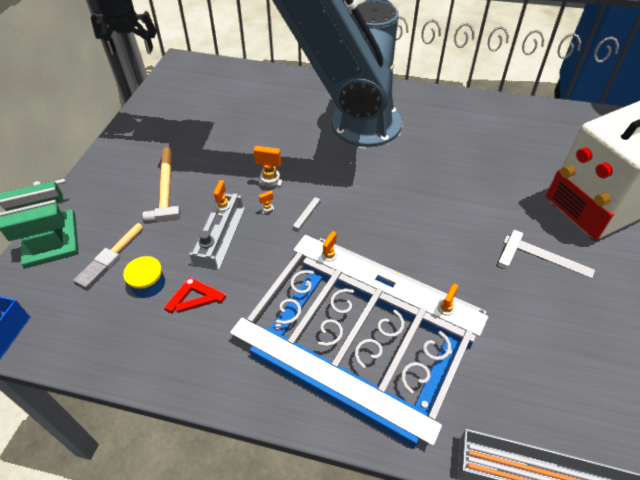

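View pics/top0.png

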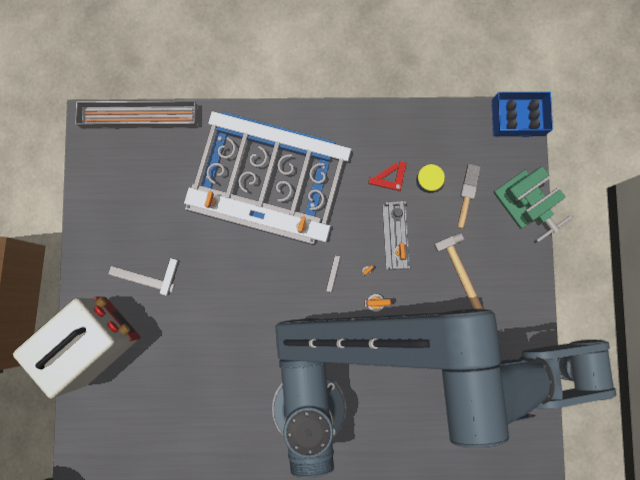

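The pictures show three orange look-alikes. In the scene view they are a big one standing on the bench at (267,160), a small one on the bench at (266,200), and one hanging in the rack at (221,193), which is (402,251) in the top view. The rack one is middle-sized and hangs beside the dark spare pin, so it fits. The empty slot is at top (257,214), scene (385,281). I'll confirm with a crop and measure.

Run:
```python
from h import *
S=cv2.imread('pics/scene0.png');T=cv2.imread('pics/top0.png')
ps,pt=ctrl.camera_params('scene'),ctrl.camera_params('top')
a=cv2.resize(S[140:280,180:320],None,fx=4,fy=4,interpolation=cv2.INTER_CUBIC)[:500,:400]
a=cv2.resize(S[140:280,180:310],(400,430)); b=cv2.resize(T[185:315,340:460],(400,430))
cv2.imwrite('pics/crop1.png',np.hstack([a,b]))
def blobs(I):
    h=cv2.cvtColor(I,cv2.COLOR_BGR2HSV)
    m=cv2.inRange(h,(7,180,130),(18,255,255))
    n,l,s,c=cv2.connectedComponentsWithStats(m)
    for i in range(1,n):
        if s[i,4]>15:
            pts=np.argwhere(l==i)[:,::-1].astype(np.float32)
            r=cv2.minAreaRect(pts); print(s[i],c[i].round(1),[np.round(x,1) for x in r])
print('scene');blobs(S);print('top');blobs(T)
# slot & handle
for nm,a,b in (('holddown',(220.5,190),(402,251)),('slot',(385,281),(257,214)),('lockR',(451,290),(209.5,199)),('lockL',(331,240),(302,224))):
    print(nm,tri(ps,a,pt,b))
```

```text
scene
[254 148  27  25 317] [267.6 157.7] [array([267., 160.]), array([24., 26.]), np.float64(90.0)]
[568 169   7   5  18] [571.5 170.7] [array([571.4, 170.9]), array([3.4, 6.1]), np.float64(76.0)]
[214 181  12  23 129] [220.2 193.6] [array([219.2, 192.3]), array([21.7, 10.6]), np.float64(84.3)]
[259 193  14  11 106] [266.  198.2] [array([265.5, 198. ]), array([10., 13.]), np.float64(90.0)]
[603 193   7   9  21] [606.4 197. ] [array([606.4, 196.5]), array([8.5, 4.9]), np.float64(76.0)]
[323 232  13  23 124] [329.8 245. ] [array([330.9, 243.8]), array([11.4, 21.6]), np.float64(42.5)]
[442 285  16  25  71] [449.2 300.4] [array([451.7, 296.7]), array([ 8.8, 25. ]), np.float64(36.9)]
[469 452 100  28 129] [517.6 465.9] [array([518.3, 466.1]), array([102.6,   1.6]), np.float64(15.1)]
[469 465  50  15  61] [494.4 473. ] [array([493.3, 472.6]), array([51. ,  1.5]), np.float64(15.7)]
top
[401 244   4  15  26] [402.7 252.8] [array([402.5, 251. ]), array([14.,  3.]), np.float64(90.0)]
[367 299  24   8 122] [378.2 302.2] [array([378.5, 302.5]), array([23.,  7.]), np.float64(0.0)]
holddown (array([ 0.45356069, -0.27046864,  0.10552266]), np.float64(0.00586018052838434))
slot (array([0.57484436, 0.15069816, 0.04358447]), np.float64(0.0035705368168607583))
lockR (array([0.61005727, 0.28283241, 0.1084309 ]), np.float64(0.005184526641137351))
lockL (array([0.53533145, 0.01758643, 0.09941015]), np.float64(0.00810036753001601))
```

View pics/crop1.png

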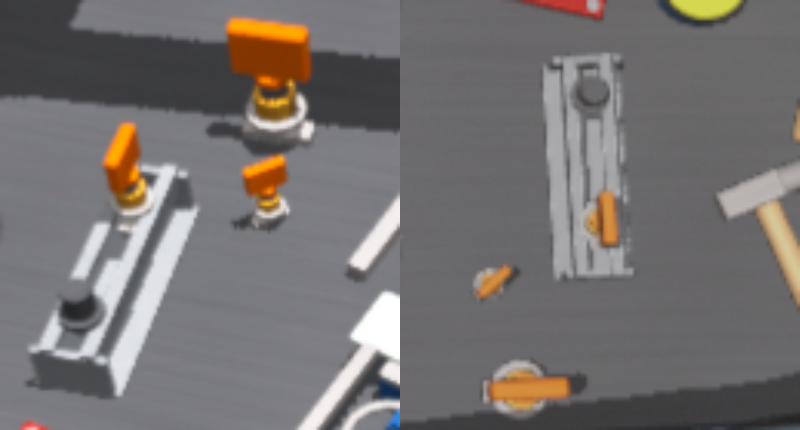

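The crop confirms it. The rack item's handle is mid-sized (left half, about (122,155)), with the big one at (268,50) and the small one at (265,172), both on the bench. The slot at about (0.574, 0.150) agrees with the midpoint between the two locked hold-downs. Next I move above the rack.

Request:
jog_arm(rows="4.6 -3.1 0 0 0 0;4.6 -3.1 0 0 0 0;4.6 -3.1 0 0 0 0;4.6 -3.1 0 0 0 0;4.6 -3.1 0 0 0 0")

```text
t: 0.72
tcp_pos: [0.3451, -0.3925, 0.239]
orientation: [-3.114, -0.411, 0.0]
contact_force: [0.4, -0.6, -0.2]
width: 0.0857
grasp_force: 0.0
```

Request:
jog_arm(rows="4.6 -3.1 0 0 0 0;4.6 -3.1 0 0 0 0;4.6 -3.1 0 0 0 0;0 0 0 0 0 0.13;0 0 0 0 0 0.13", gripper=5.0)

```text
t: 1.35
tcp_pos: [0.4537, -0.2671, 0.2389]
orientation: [-3.141, -0.002, 0.001]
contact_force: [0.3, 0.2, 0.2]
width: 0.0501
grasp_force: 0.0
```

Request:
jog_arm(rows="0 0 0 0 0 0;0 0 0 0 0 0")

```text
t: 1.6
tcp_pos: [0.4531, -0.2684, 0.2391]
orientation: [-3.141, -0.007, 0.001]
contact_force: [-1.1, 0.4, 0.0]
width: 0.05
grasp_force: 0.0
```

Run:
```python
from h import *
s=ctrl.get_state();print(s['tcp_pos'],s['orientation'],s['joint_pos'])
p=ctrl.camera_params('wrist');I=ctrl.capture('wrist');cv2.imwrite('pics/w1.png',I)
print(-np.array(p['R']).T@np.array(p['t']),p['fx'],np.array(p['R']).round(2).tolist())
```

```text
[ 0.4531335  -0.26843858  0.23913077] [-3.14123906e+00 -6.86976511e-03  5.37323965e-04] [-7.47175046e-01  3.96092714e-01  1.67789336e+00  2.31701570e-05
  1.06809275e+00  8.19236199e-01]
[ 0.53044678 -0.26724971  0.37432216] 367.1864182024236 [[0.0, -1.0, -0.0], [-0.95, -0.0, 0.3], [-0.3, -0.0, -0.95]]
```

View pics/w1.png

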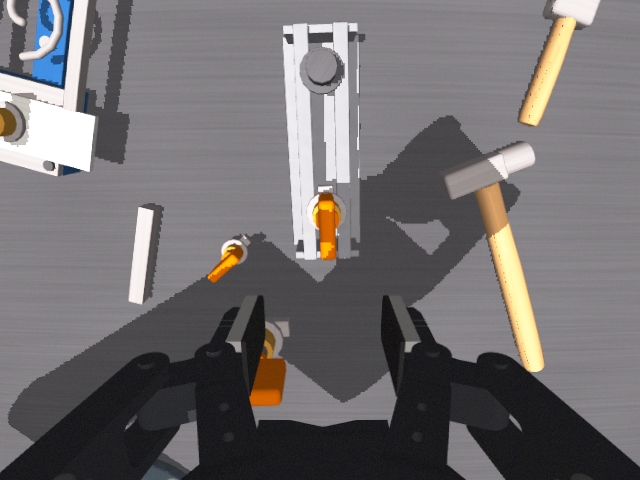

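The wrist view shows the hold-down's handle at (327,228), in the rack, with the fingers straddling to the right of the big look-alike at (268,380). I measure the handle's ends next.

Run:
```python
from h import *
I=cv2.imread('pics/w1.png');p=ctrl.camera_params('wrist');pt=ctrl.camera_params('top');ps=ctrl.camera_params('scene')
h=cv2.cvtColor(I,cv2.COLOR_BGR2HSV);m=cv2.inRange(h,(5,150,90),(22,255,255));m[:,:300]=0;m[:,355:]=0;m[270:]=0
for r in range(190,264,4):
    c=np.flatnonzero(m[r]); 
    if len(c): print(r,c.min(),c.max(),I[r,327])
# near end bottom of the handle top: triangulate w/ top view
T=cv2.imread('pics/top0.png');S=cv2.imread('pics/scene0.png')
hT=cv2.cvtColor(T,cv2.COLOR_BGR2HSV);mT=cv2.inRange(hT,(5,120,60),(22,255,255))[235:270,390:412];print((mT>0).astype(int).tolist().__str__().replace('], ','],\n').replace(', ',''))
for z in (.11,.117,.124):
    print(z,onz(p,(328,260),z),onz(pt,(402.5,258.5),z),onz(ps,(220,181),z))
```

```text
194 321 331 [  8  54 116]
198 319 332 [  0  54 117]
202 318 334 [  0 150 254]
206 315 337 [  0 193 255]
210 318 339 [  0  99 214]
214 315 340 [  0 100 213]
218 316 339 [  0 103 215]
222 316 338 [  0  99 212]
226 317 337 [  0  99 213]
230 320 334 [  0 100 213]
234 320 334 [  0  98 212]
238 320 335 [  0 102 213]
242 320 335 [  0 143 249]
246 320 335 [  0 187 255]
250 320 335 [  0 187 255]
254 321 335 [  0 185 255]
258 322 334 [  0  94 201]
[[0000000000000000000000],
[0000000000000000000000],
[0000000000000000000000],
[0000000000000000000000],
[0000000000000000000000],
[0000000000000000000000],
[0000000000000000000000],
[0000000000000000000000],
[0000000000111100000000],
[0000000000111100000000],
[0000000001111100000000],
[0000000000111110000000],
[0000000000111110000000],
[0000000001111110000000],
[0000000011111110000000],
[0000000111111110000000],
[0000001111111110000000],
[0000001111111110000000],
[0000001111111110000000],
[0000000111111110000000],
[0000000011111110000000],
[0000000000111110000000],
[0000000000111110000000],
[0000000000011110000000],
[0000000000000000000000],
[0000000000000000000000],
[0000000000000000000000],
[0000000000000000000000],
[0000000000000000000000],
[0000000000000000000000],
[0000000000000000000000],
[0000000000000000000000],
[0000000000000000000000],
[0000000000000000000000],
[0000000000000000000000]]
0.11 [ 0.43027379 -0.27176955  0.11      ] [ 0.43264941 -0.27345903  0.11      ] [ 0.42890602 -0.27734899  0.11      ]
0.117 [ 0.43292555 -0.27165323  0.117     ] [ 0.43212079 -0.27239441  0.117     ] [ 0.43532352 -0.27368642  0.117     ]
0.124 [ 0.43557731 -0.2715369   0.124     ] [ 0.43159217 -0.27132979  0.124     ] [ 0.44174102 -0.27002384  0.124     ]
```

Request:
jog_arm(rows="0.24 0.26 4 0 0 -0.03;0 0 4 0 0 0;0 0 4 0 0 0;0 0 3 0 0 0;0 0 0 0 0 0", squeeze=60)

```text
t: 2.28
tcp_pos: [0.4543, -0.2702, 0.0874]
orientation: [-3.137, -0.052, 0.006]
contact_force: [0.3, 0.5, 1.0]
width: 0.0499
grasp_force: 0.0
```

Run:
```python
from h import *
s=ctrl.get_state();print(s['tcp_pos'],s['orientation'],s['contact_force'])
I=ctrl.capture('wrist');cv2.imwrite('pics/w2.png',I)
```

```text
[ 0.45432341 -0.27020134  0.08737267] [-3.13741519 -0.05163194  0.00612072] [0.27166547 0.53466715 1.03787815]
```

View pics/w2.png

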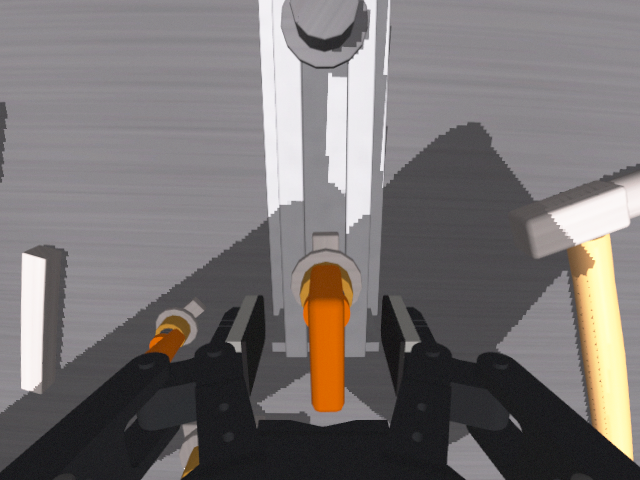

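The handle (about (327,340)) stands between the pads, roughly centred and aligned. I close the gripper.

Request:
jog_arm(rows="0.1 0.1 0 0 0 0;0 0 0 0 0 0;0 0 0 0 0 0;0 0 0 0 0 0;0 0 0 0 0 0", gripper=0.6, squeeze=80)

```text
t: 2.95
tcp_pos: [0.4575, -0.2727, 0.09]
orientation: [3.139, 0.052, 0.003]
contact_force: [0.6, -0.6, 2.6]
width: 0.0112
grasp_force: 77.8
```

Request:
jog_arm(rows="0 0 -0.5 0 0 0;0 0 -1 0 0 0;0 0 -2 0 0 0;0 0 -3 0 0 0;0 0 -3 0 0 0")

```text
t: 3.58
tcp_pos: [0.4559, -0.2712, 0.1849]
orientation: [-3.139, -0.051, 0.003]
contact_force: [0.2, -0.2, -2.3]
width: 0.0109
grasp_force: 77.9
```

Request:
jog_arm(rows="0 0 -3 0 0 0;0 0 -2 0 0 0;0 0 0 0 0 0;0 0 0 0 0 0")

```text
t: 4.08
tcp_pos: [0.4559, -0.2712, 0.2334]
orientation: [-3.139, -0.051, 0.003]
contact_force: [-0.7, -0.4, -2.5]
width: 0.0109
grasp_force: 78.1
```

Run:
```python
from h import *
s=ctrl.get_state();print(s['tcp_pos'],s['orientation'],s['contact_force'],s['joint_pos'])
x=Ro.from_rotvec(s['orientation']).as_matrix();print(x.round(4))
```

```text
[ 0.45592171 -0.27120191  0.23342077] [-3.13943945e+00 -5.14715376e-02  2.84352953e-03] [-0.73406905 -0.4255787  -2.50272076] [-7.47417141e-01  4.09343251e-01  1.67390875e+00 -3.87192506e-06
  1.06084535e+00  7.90593745e-01]
[[ 0.9995  0.0328 -0.0018]
 [ 0.0328 -0.9995  0.0017]
 [-0.0018 -0.0018 -1.    ]]
```

Request:
jog_arm(rows="1.65 -5.2 0 0 0 0;1.65 -5.2 0 0 0 0;1.65 -5.2 0 0 0 0;1.65 -5.2 0 0 0 0;1.65 -5.2 0 0 0 0")

```text
t: 4.7
tcp_pos: [0.53, -0.0075, 0.2328]
orientation: [-3.14, -0.051, 0.005]
contact_force: [0.5, 0.0, -2.3]
width: 0.011
grasp_force: 78.3
```

Request:
jog_arm(rows="1.65 -5.2 0 0 0 0;1.65 -5.2 0 0 0 0;1.65 -5.2 0 0 0 0;0 0 0 0 0 -0.18;0 0 0 0 0 -0.18")

```text
t: 5.32
tcp_pos: [0.5738, 0.1492, 0.2321]
orientation: [-3.078, -0.625, 0.007]
contact_force: [-0.6, -0.7, -1.9]
width: 0.0109
grasp_force: 78.8
```

Request:
jog_arm(rows="0 0 0 0 0 -0.18;0 0 0 0 0 -0.18;0 0 0 0 0 -0.18;0 0 0 0 0 -0.18;0 0 0 0 0 -0.18")

```text
t: 5.95
tcp_pos: [0.5738, 0.148, 0.2323]
orientation: [-2.5, -1.898, 0.006]
contact_force: [0.0, 0.5, -2.4]
width: 0.0109
grasp_force: 78.8
```

Request:
jog_arm(rows="0 0 0 0 0 0;0 0 0 0 0 0;0 0 0 0 0 0")

```text
t: 6.32
tcp_pos: [0.5749, 0.1481, 0.2339]
orientation: [-2.509, -1.89, 0.001]
contact_force: [-0.4, 0.2, -2.3]
width: 0.0109
grasp_force: 78.8
```

Run:
```python
from h import *
s=ctrl.get_state();print(s['tcp_pos'],s['orientation'],s['contact_force'],s['joint_pos'])
x=Ro.from_rotvec(s['orientation']).as_matrix();print(x.round(4), np.arctan2(x[1,0],x[0,0]))
np.save('p3.npy',ctrl.camera_params('wrist'),allow_pickle=True)
I=ctrl.capture('wrist');cv2.imwrite('pics/w3.png',I);cv2.imwrite('pics/t3.png',ctrl.capture('top'))
```

```text
[0.57486087 0.14809085 0.23391304] [-2.50877019e+00 -1.89021401e+00  1.07318763e-03] [-0.38761861  0.18174564 -2.34717988] [ 6.40408929e-02  4.91523559e-01  1.51895858e+00 -8.29979108e-06
  1.13192337e+00  3.43439445e-01]
[[ 2.758e-01  9.612e-01 -8.000e-04]
 [ 9.612e-01 -2.758e-01 -1.000e-04]
 [-3.000e-04 -8.000e-04 -1.000e+00]] 1.2914014115064658
```

View pics/w3.png

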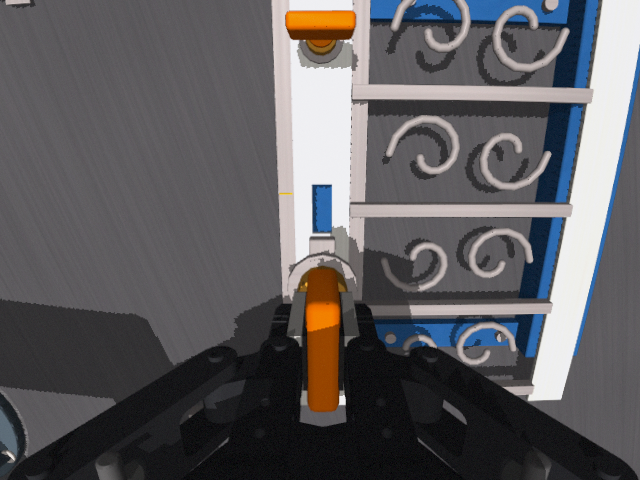

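The wrist view shows the slot as a blue strip, columns 312–331 and rows 185–233. The yellow centre mark is at (285,193), and the held head ends at row 237, just below the slot. I compute the positions, rail direction and head.

Run:
```python
from h import *
p=np.load('p3.npy',allow_pickle=True).item();I=cv2.imread('pics/w3.png');pt=ctrl.camera_params('top');ps=ctrl.camera_params('scene')
for r in range(178,246,4): print(r,I[r,322].tolist(), end=' ')
print()
for r in (190,205,220,230): print(r,[ (c,I[r,c].tolist()) for c in range(306,338,2)])
h=cv2.cvtColor(I,cv2.COLOR_BGR2HSV)
m=cv2.inRange(h,(95,120,50),(125,255,255));m[:,:300]=0;m[:,340:]=0;m[:170]=0;m[240:]=0
ys,xs=np.nonzero(m);x0,x1,y0,y1=xs.min(),xs.max()+1,ys.min(),ys.max()+1;print(x0,x1,y0,y1)
z=.042
c=[onz(p,u,z) for u in ((x0,y0),(x1,y0),(x0,y1),(x1,y1))];print(np.round(c,4),np.mean(c,0))
print('len',np.linalg.norm(c[0]-c[2]),'wid',np.linalg.norm(c[0]-c[1]))
# rail white edges
white=cv2.inRange(h,(0,0,215),(180,40,255))
L=[];Rr=[]
for r in range(70,230,5):
    cc=np.flatnonzero(white[r,270:380])+270
    if len(cc): L.append(onz(p,(cc.min(),r),z)[:2]); Rr.append(onz(p,(cc.max()+1,r),z)[:2])
for E in (L,Rr):
    vx,vy,a,b=cv2.fitLine(np.float32(E),cv2.DIST_HUBER,0,.01,.01).ravel();print('edge ang',np.arctan2(vy,vx),a,b)
print('mark',onz(p,(285,193),.036),onz(p,(285,193),.042))
# top view slot for height
T=cv2.imread('pics/top0.png');hT=cv2.cvtColor(T,cv2.COLOR_BGR2HSV);mT=cv2.inRange(hT,(95,120,50),(125,255,255));mT[:205]=0;mT[224:]=0;mT[:,:245]=0;mT[:,270:]=0
ys,xs=np.nonzero(mT);print('top slot',xs.mean(),ys.mean(),len(xs),onz(pt,(xs.mean(),ys.mean()),z),tri(p,((x0+x1)/2,(y0+y1)/2),pt,(xs.mean(),ys.mean())))
hS=cv2.imread('pics/scene0.png');hS=cv2.cvtColor(hS,cv2.COLOR_BGR2HSV);mS=cv2.inRange(hS,(95,120,40),(125,255,255));mS[:270]=0;mS[292:]=0;mS[:,:370]=0;mS[:,400:]=0
ys,xs=np.nonzero(mS);print('scene slot',xs.mean(),ys.mean(),len(xs),onz(ps,(xs.mean(),ys.mean()),z))
```

```text
178 [243, 240, 240] 182 [242, 239, 239] 186 [95, 57, 26] 190 [171, 103, 42] 194 [175, 107, 46] 198 [172, 104, 44] 202 [170, 104, 45] 206 [173, 104, 43] 210 [172, 106, 46] 214 [172, 107, 46] 218 [171, 104, 42] 222 [173, 106, 46] 226 [173, 105, 47] 230 [149, 92, 40] 234 [231, 227, 227] 238 [78, 78, 82] 242 [191, 196, 204] 
190 [(306, [242, 239, 239]), (308, [242, 239, 239]), (310, [242, 239, 239]), (312, [130, 112, 103]), (314, [93, 56, 25]), (316, [161, 99, 44]), (318, [173, 106, 44]), (320, [174, 106, 46]), (322, [171, 103, 42]), (324, [174, 105, 45]), (326, [175, 105, 47]), (328, [172, 105, 43]), (330, [173, 105, 45]), (332, [237, 231, 228]), (334, [242, 239, 239]), (336, [242, 239, 239])]
205 [(306, [243, 240, 240]), (308, [243, 239, 239]), (310, [242, 239, 239]), (312, [149, 131, 124]), (314, [94, 56, 23]), (316, [164, 100, 46]), (318, [175, 105, 44]), (320, [175, 105, 43]), (322, [172, 105, 44]), (324, [168, 103, 43]), (326, [169, 106, 46]), (328, [172, 106, 48]), (330, [172, 105, 47]), (332, [236, 231, 228]), (334, [242, 239, 239]), (336, [242, 239, 240])]
220 [(306, [243, 240, 
[... 628 characters left out ...]
), (330, [152, 92, 37]), (332, [139, 142, 143]), (334, [143, 148, 151]), (336, [137, 144, 145])]
313 332 185 232
[[0.5731 0.1756 0.042 ]
 [0.5894 0.1709 0.042 ]
 [0.5607 0.1336 0.042 ]
 [0.5776 0.1287 0.042 ]] [0.57520844 0.15220705 0.042     ]
len 0.04377583252204195 wid 0.016975756361826497
edge ang 1.3564306 0.5588034 0.19391406
edge ang 1.2958049 0.6082594 0.17859447
mark [0.54593264 0.17474898 0.036     ] [0.54683418 0.17563033 0.042     ]
top slot 257.82978723404256 214.59574468085106 47 [0.57350006 0.14658354 0.042     ] (array([0.57510988, 0.14856735, 0.02606488]), np.float64(0.001954207929124957))
scene slot 384.51785714285717 281.39285714285717 56 [0.57467115 0.15155809 0.042     ]
```

Run:
```python
from h import *
p=np.load('p3.npy',allow_pickle=True).item();I=cv2.imread('pics/w3.png').astype(int)
for r in range(232,260,2): print(r,[I[r,c].mean().round().astype(int) for c in range(300,344,3)])
tcp=np.array([.57486,.14809,.2339]);a=1.2914;X=np.array([np.cos(a),np.sin(a),0]);Y=np.array([np.sin(a),-np.cos(a),0])
for z in (.175,.177,.179,.185):
  for u in ((309.5,236.5),(334.5,236.5)):
    d=onz(p,u,z)-tcp; print(z,u,(d@X*1000).round(1),(d@Y*1000).round(1))
s=np.array([.5749,.1511,.234])-tcp;print('slot in tool',s@X,s@Y)
cv2.imwrite('pics/c3.png',cv2.resize(I[165:300,260:390].astype(np.uint8),None,fx=4,fy=4,interpolation=cv2.INTER_CUBIC))
```

```text
232 [np.int64(241), np.int64(240), np.int64(240), np.int64(239), np.int64(167), np.int64(95), np.int64(93), np.int64(94), np.int64(96), np.int64(96), np.int64(93), np.int64(146), np.int64(144), np.int64(144), np.int64(145)]
234 [np.int64(241), np.int64(240), np.int64(241), np.int64(240), np.int64(231), np.int64(228), np.int64(229), np.int64(229), np.int64(229), np.int64(230), np.int64(162), np.int64(147), np.int64(145), np.int64(143), np.int64(146)]
236 [np.int64(239), np.int64(240), np.int64(240), np.int64(233), np.int64(141), np.int64(142), np.int64(141), np.int64(141), np.int64(139), np.int64(138), np.int64(106), np.int64(105), np.int64(145), np.int64(145), np.int64(143)]
238 [np.int64(241), np.int64(240), np.int64(241), np.int64(156), np.int64(82), np.int64(79), np.int64(78), np.int64(77), np.int64(77), np.int64(73), np.int64(79), np.int64(71), np.int64(144), np.int64(142), np.int64(145)]
240 [np.int64(240), np.int64(239), np.int64(240), np.int64(156), np.int64(157), np.int64(159), np.int64(157), np.int64(160), np.int64(162), np.int64(162), np.int64(164), np.int64(161), np.int64(
[... 1692 characters left out ...]
nt64(81), np.int64(97), np.int64(137), np.int64(178), np.int64(201), np.int64(190), np.int64(160), np.int64(125), np.int64(83), np.int64(72), np.int64(123), np.int64(143)]
258 [np.int64(240), np.int64(160), np.int64(112), np.int64(177), np.int64(198), np.int64(191), np.int64(170), np.int64(162), np.int64(185), np.int64(191), np.int64(190), np.int64(172), np.int64(153), np.int64(62), np.int64(125)]
0.175 (309.5, 236.5) 18.7 -7.9
0.175 (334.5, 236.5) 18.7 5.9
0.177 (309.5, 236.5) 19.3 -7.8
0.177 (334.5, 236.5) 19.3 5.9
0.179 (309.5, 236.5) 20.0 -7.7
0.179 (334.5, 236.5) 20.0 5.8
0.185 (309.5, 236.5) 21.8 -7.5
0.185 (334.5, 236.5) 21.8 5.6
slot in tool 0.00290430951336858 -0.0007916351751639333
```

View pics/c3.png

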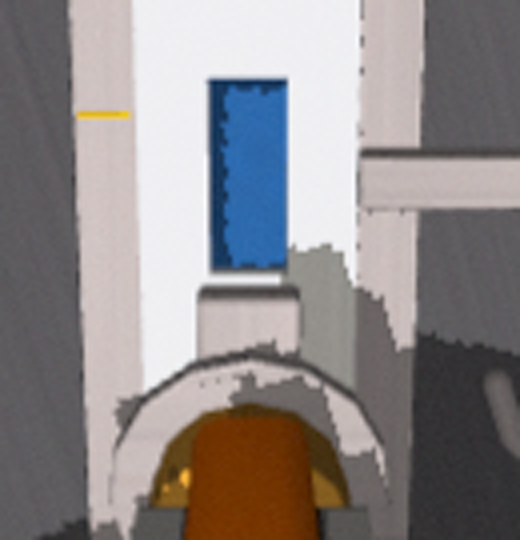

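The crop gives the slot at columns 312.2–331.8 and rows 184.7–233.3, and the head's front edge at row 236.5, columns 309.5–335. I need about +4.9 mm along the tool x, with y already right. I descend to about 20 mm above the rail and look again.

Request:
jog_arm(rows="0.49 0 3 0 0 0;0 0 4 0 0 0;0 0 3 0 0 0;0 0 1.5 0 0 0;0 0 0 0 0 0")

```text
t: 7.05
tcp_pos: [0.576, 0.1528, 0.1186]
orientation: [-2.507, -1.891, 0.002]
contact_force: [0.5, -1.0, -2.4]
width: 0.011
grasp_force: 78.9
```

Run:
```python
from h import *
s=ctrl.get_state();print(s['tcp_pos'],s['orientation'],s['contact_force'])
x=Ro.from_rotvec(s['orientation']).as_matrix();print(np.arctan2(x[1,0],x[0,0]))
p=ctrl.camera_params('wrist');np.save('p4.npy',p,allow_pickle=True)
I=ctrl.capture('wrist')
C=cv2.resize(I[120:300,240:420],None,fx=3,fy=3,interpolation=cv2.INTER_CUBIC)
cv2.imwrite('pics/w4.png',I);cv2.imwrite('pics/c4.png',C)
t=s['tcp_pos'];X=x[:,0];
c=np.array([.57495,.1514,.042])
for d in (-.023,.023): print('expect slot end',proj(p,c+d*X))
```

```text
[0.57604559 0.15277859 0.11858421] [-2.50733996e+00 -1.89119424e+00  2.36872825e-03] [ 0.49935181 -1.04790183 -2.38940514]
1.2924484609677491
expect slot end [322.66244971 293.47379696]
expect slot end [322.66232097 223.50099918]
```

View pics/c4.png

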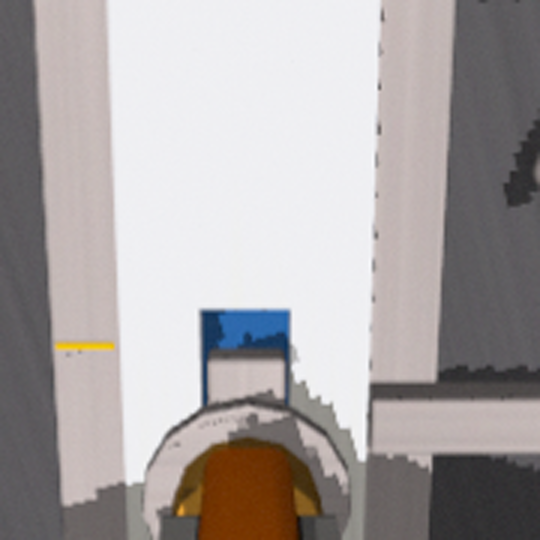

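The slot's far end is at row 223.3, columns 307–336.7. The head's front edge is at row 236, columns 309.3–334.7, so it is well centred across.

Run:
```python
from h import *
p=np.load('p4.npy',allow_pickle=True).item();s=ctrl.get_state();t=s['tcp_pos'];M=Ro.from_rotvec(s['orientation']).as_matrix()
for n,u,z in (('slotend',(321.8,223.3),.042),('slotL',(307,223.5),.042),('slotR',(336.7,223.5),.042),('headend',(322,236),t[2]-.057),('headL',(309.3,238),t[2]-.055),('headR',(334.7,238),t[2]-.055)):
    print(n,((onz(p,u,z)-t)@M*1000).round(1))
print(M[:,2])
```

```text
slotend [21.2 -2.  77.7]
slotL [ 21.  -10.9  77.7]
slotR [21.1  6.8 77.7]
headend [19.6 -1.9 57. ]
headL [19.1 -8.7 55. ]
headR [19.1  5.  55. ]
[ 6.50747749e-04  4.90392716e-05 -9.99999787e-01]
```

Request:
jog_arm(rows="-0.04 0 0.7 0 0 0;0 0 0.7 0 0 0;0 0 0.2 0 0 0;0 0 0 0 0 0")

```text
t: 7.6
tcp_pos: [0.5762, 0.1525, 0.1032]
orientation: [-2.508, -1.892, 0.0]
contact_force: [1.1, -0.2, -2.2]
width: 0.0107
grasp_force: 78.9
```

Request:
jog_arm(rows="0 0 0.2 0 0 0;0 0 0.2 0 0 0;0 0 0.2 0 0 0;0 0 0 0 0 0")

```text
t: 8.1
tcp_pos: [0.5761, 0.1524, 0.0971]
orientation: [-2.508, -1.892, 0.001]
contact_force: [0.2, -0.4, -1.8]
width: 0.0111
grasp_force: 78.9
```

Request:
jog_arm(rows="0 0 0.2 0 0 0;0 0 0.2 0 0 0;0 0 0.2 0 0 0;0 0 0 0 0 0")

```text
t: 8.6
tcp_pos: [0.5761, 0.1524, 0.0911]
orientation: [-2.508, -1.892, 0.001]
contact_force: [-0.6, -0.5, -2.5]
width: 0.0112
grasp_force: 78.9
```

Request:
jog_arm(rows="0 0 0.2 0 0 0;0 0 0.2 0 0 0;0 0 0.2 0 0 0;0 0 0 0 0 0")

```text
t: 9.1
tcp_pos: [0.5761, 0.1524, 0.0851]
orientation: [-2.508, -1.892, 0.001]
contact_force: [0.3, -0.0, -1.7]
width: 0.0109
grasp_force: 78.9
```

The head is through the slot with no side force. The flange should land at about TCP 0.081, so I keep pressing slowly.

Request:
jog_arm(rows="0 0 0.2 0 0 0;0 0 0.2 0 0 0;0 0 0.1 0 0 0;0 0 0 0 0 0")

```text
t: 9.6
tcp_pos: [0.5764, 0.1525, 0.0809]
orientation: [2.507, 1.892, 0.001]
contact_force: [-1.2, 0.4, 4.2]
width: 0.0107
grasp_force: 79.8
```

Request:
jog_arm(rows="0 0 0.2 0 0 0;0 0 0.2 0 0 0;0 0 0 0 0 0")

```text
t: 9.98
tcp_pos: [0.5765, 0.1525, 0.0772]
orientation: [2.507, 1.892, 0.001]
contact_force: [-2.2, -0.0, 8.3]
width: 0.0107
grasp_force: 80.8
```

Request:
jog_arm(rows="0 0 0.2 0 0 0;0 0 0.1 0 0 0;0 0 0 0 0 0;0 0 0 0 0 0")

```text
t: 10.48
tcp_pos: [0.5765, 0.1525, 0.0748]
orientation: [2.507, 1.892, 0.001]
contact_force: [-3.1, -0.4, 11.3]
width: 0.0108
grasp_force: 80.9
```

Pressed to about 13 N on the spring. I turn in steps and watch the force.

Request:
jog_arm(rows="0 0 0 0 0 0.1;0 0 0 0 0 0.15;0 0 0 0 0 0.15;0 0 0 0 0 0")

```text
t: 10.98
tcp_pos: [0.5782, 0.1525, 0.0752]
orientation: [2.833, 1.354, 0.007]
contact_force: [-0.8, -1.0, 10.2]
width: 0.0111
grasp_force: 81.0
```

Run:
```python
from h import *
s=ctrl.get_state();x=Ro.from_rotvec(s['orientation']).as_matrix();print(np.arctan2(x[1,0],x[0,0]),s['torque'],s['contact_force'],s['tcp_pos'])
```

```text
0.8917535585468428 [-0.14515172  0.24732878 -0.12360002] [-0.77180597 -1.04036868 10.24615028] [0.57818975 0.15248058 0.07522245]
```

Request:
jog_arm(rows="0 0 0 0 0 0.15;0 0 0 0 0 0.15;0 0 0 0 0 0.15;0 0 0 0 0 0.15;0 0 0 0 0 0")

```text
t: 11.6
tcp_pos: [0.579, 0.1523, 0.0754]
orientation: [3.107, 0.457, 0.01]
contact_force: [0.2, -1.4, 11.2]
width: 0.0109
grasp_force: 81.0
```

Request:
jog_arm(rows="0 0 0 0 0 0.15;0 0 0 0 0 0.15;0 0 0 0 0 0.15;0 0 0 0 0 0.12;0 0 0 0 0 0")

```text
t: 12.22
tcp_pos: [0.579, 0.1521, 0.0754]
orientation: [-3.111, 0.435, -0.01]
contact_force: [-0.0, -1.2, 10.6]
width: 0.0108
grasp_force: 81.0
```

Request:
jog_arm(rows="0 0 0 0 0 0;0 0 0 0 0 0")

```text
t: 12.48
tcp_pos: [0.579, 0.1521, 0.0754]
orientation: [-3.111, 0.434, -0.01]
contact_force: [1.3, -1.1, 10.9]
width: 0.0105
grasp_force: 81.0
```

Run:
```python
from h import *
s=ctrl.get_state();x=Ro.from_rotvec(s['orientation']).as_matrix();print(np.arctan2(x[1,0],x[0,0]),x[:,2],s['torque'],s['contact_force'],s['tcp_pos'])
np.save('p5.npy',ctrl.camera_params('wrist'),allow_pickle=True)
cv2.imwrite('pics/w5.png',ctrl.capture('wrist'))
```

```text
-0.27736876343362 [ 6.31336309e-03 -2.44130905e-04 -9.99980041e-01] [-0.35931829  0.13885886 -0.06590948] [ 1.29948937 -1.07857241 10.87471625] [0.57901785 0.15210584 0.07538829]
```

View pics/w5.png

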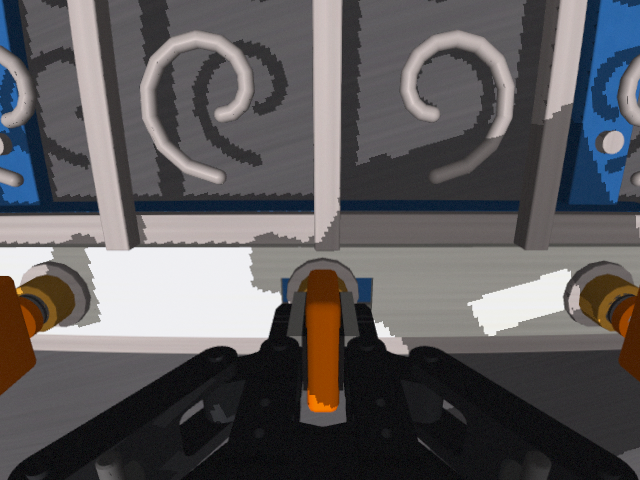

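The handle now stands across the rail, and the flange (322,280) is centred on the slot (281–372), as the neighbours are on theirs. I ease up until the head seats under the lips.

Request:
jog_arm(rows="0 0 -0.1 0 0 0;0 0 -0.1 0 0 0;0 0 0 0 0 0;0 0 0 0 0 0")

```text
t: 13.02
tcp_pos: [0.579, 0.1521, 0.0771]
orientation: [-3.111, 0.434, -0.01]
contact_force: [0.1, -1.2, 9.4]
width: 0.011
grasp_force: 80.9
```

Request:
jog_arm(rows="0 0 -0.1 0 0 0;0 0 0 0 0 0;0 0 0 0 0 0")

```text
t: 13.4
tcp_pos: [0.579, 0.1521, 0.0779]
orientation: [-3.111, 0.434, -0.01]
contact_force: [1.0, -1.2, 8.4]
width: 0.0108
grasp_force: 80.7
```

Request:
jog_arm(rows="0 0 -0.1 0 0 0;0 0 0 0 0 0")

```text
t: 13.65
tcp_pos: [0.5789, 0.1521, 0.0786]
orientation: [-3.111, 0.434, -0.009]
contact_force: [1.4, -1.3, 6.4]
width: 0.0112
grasp_force: 80.0
```

Request:
jog_arm(rows="0 0 -0.1 0 0 0;0 0 0 0 0 0;0 0 0 0 0 0")

```text
t: 14.02
tcp_pos: [0.5788, 0.1521, 0.0786]
orientation: [-3.111, 0.434, -0.009]
contact_force: [5.0, -1.9, 0.7]
width: 0.0113
grasp_force: 79.2
```

Seated: the TCP stays put and the force has fallen to near zero. I release and retreat.

Request:
jog_arm(rows="0 0 0 0 0 0;0 0 0 0 0 0;0 0 0 0 0 0;0 0 0 0 0 0", gripper=4.0, squeeze=20)

```text
t: 14.52
tcp_pos: [0.5758, 0.1526, 0.0781]
orientation: [3.111, -0.434, -0.002]
contact_force: [0.1, 0.1, 0.1]
width: 0.0398
grasp_force: 0.0
```

Request:
jog_arm(rows="0 0 -1 0 0 0;0 0 -3 0 0 0;0 0 -4 0 0 0;0 0 -5 0 0 0;0 0 -3 0 0 0")

```text
t: 15.15
tcp_pos: [0.5772, 0.1526, 0.2419]
orientation: [-3.111, 0.434, -0.007]
contact_force: [0.5, 0.2, 0.5]
width: 0.0401
grasp_force: 0.0
```

Request:
jog_arm(rows="-5 0 0 0 0 0;-2 0 0 0 0 0;0 0 0 0 0 0;0 0 0 0 0 0")

```text
t: 15.65
tcp_pos: [0.5103, 0.1715, 0.239]
orientation: [-3.111, 0.434, -0.004]
contact_force: [-0.5, -0.6, -0.1]
width: 0.0402
grasp_force: 0.0
```

Run:
```python
from h import *
s=ctrl.get_state();print(s['tcp_pos'],s['contact_force'],s['t'])
p=ctrl.camera_params('wrist');I=ctrl.capture('wrist');S=ctrl.capture('scene')
cv2.imwrite('pics/w6.png',I)
cv2.imwrite('pics/f6.png',np.hstack([cv2.resize(I,(400,300)),cv2.resize(S[190:370,260:500],(400,300))]))
h=cv2.cvtColor(I,cv2.COLOR_BGR2HSV);m=cv2.inRange(h,(4,150,70),(20,255,255))
n,l,st,c=cv2.connectedComponentsWithStats(m)
for i in range(1,n):
    if st[i,4]>100: print(st[i],c[i].round())
```

```text
[0.51034487 0.17148748 0.23896234] [-0.46207327 -0.58239517 -0.13493636] 15.65
[ 309  103   28   66 1230] [323. 135.]
[ 122  109   56   64 2404] [145. 139.]
[ 478  108   51   65 2327] [506. 139.]
```

View pics/f6.png

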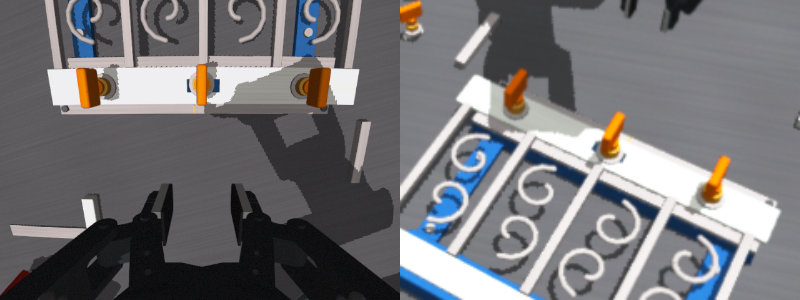

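The fitted hold-down (left view (201,85), right view (612,135)) stands upright and parallel to its two locked neighbours, at the same height, and the gripper is clear.

```bash
python3 -c "
from workcell import ctrl; print(ctrl.sign_off())"
```

```text
the job is handed in; nothing more can be done
None
```

The hold-down is in the rail's middle slot, pressed down, turned square across it and released upright like its two neighbours; I handed the job in at about 16 s of the 67 s limit and touched nothing else.

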